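# Load the revolving citrus stand and turn the juicer to the front

## Robot

A 6-joint arm with a two-finger parallel gripper is mounted at the origin on the work surface. World frame = base frame: x ahead of the robot, y to its left, z up, the work surface at z = 0. Lengths are in m, angles in degrees, forces in N, time in s.
With the tool pointing down it reaches from about 0.35 to 0.875 m from the base axis. Payload 4.2 kg.
Tool frame: the origin (TCP) lies on the centre line of the jaws, within the pads' length; the fingertips stand 25 mm ahead of it and the grasp point (between the pads) lies 6 mm ahead of it; z points along the fingers, y is the line along which they close (so a half turn about z gives the same grasp; the last joint's range is limited). The gripper opens to 87 mm and grips with 3 to 60 N. Pads are 19 mm wide; open, the fingers measure 117 mm over their backs; the gripper's body (75 mm by 190 mm) begins 51 mm behind the grasp point.
Start: joints at [-53.423, 22.042, 0.453, 0, -68.411, -14.817], TCP at [0.232, -0.58, 0.248] pointing down, gripper open.
Joint ranges: [-179.83, 179.83], [-69.29, 118.12], [-61.27, 80.66], [-181.25, 117.63], [-171.15, -9.14], [-177.46, 177.46]. Speed limits (degrees/s): [159.86, 159.86, 180, 180, 180, 180].

## Interface

Orientations are given as a 3x3 rotation matrix whose columns are the frame's x, y, z axes.
In Python, from station import r gives the robot as it stands.
- The arm moves only by the tool move_arm, never from a script. Its argument "series" is a list of rows, each an object with "grip": the opening, from 0 (shut) to 1 (fully open); "xyz": the shift along the tool's x, y, z in mm, a list of three; "angular": the turn, a rotation vector about the tool's x, y, z in rad, a list of three. A call has 1 to 10 rows; each row is the pose to reach, as a shift and turn from the pose commanded when the call began, along the tool's axes at that moment; what a row does not reach only later rows make up. A row lasts 1/10 s, in which the tool goes at most 50 mm and 8.59 degrees, less where a joint would pass 70% of its speed; a pose out of reach is approached as far as the arm can. A call with a gripper value outside its range is refused whole. The fingers move at their own pace and stop on an object; the grip force is fixed at half the most. Time passes only in rows, so rows that repeat a pose let the fingers close. It gives the time, the measured TCP pose, the force, the opening and the grip force at its end, in the units of the state.
- r.sense(): the state, without advancing time (a new reading comes with each control period).
- r.capture(name): name is "scene" or "top" or "wrist"; returns a dict with "img" (420x560x3 uint8, red, green, blue), "camera_matrix" (3x3 intrinsics, pixels), "rvec" (rotation vector, rad) and "tvec" (3), from world to camera coordinates, as OpenCV has them; the wrist camera has in their place "hand_eye" (4x4, takes a point from camera to tool coordinates, whose origin is the TCP and whose axes are the flange's). Camera axes: x right, y down, z forward; pixel columns grow to the right and rows downward; lengths in m; the calibration is good to about 2 mm. A picture is of the moment at which its call begins: read the wrist's pose just before it. There is no depth.
- r.finish_job(): hands the job in; it is judged then, once.
The state is a dict: "time_s": time; "joints": joint angles; "joint_velocities": joint speeds; "effort": joint torques, N m; "tcp_pos": TCP position; "ee_rot": TCP orientation; "wrist_force": force on the tool from outside, world axes, zero at the start; "moment": the same for the moment, N m; "gripper_width": opening from 0.0 (shut) to 1.0 (fully open); "gripper_force": force on a finger pad.
Only numpy, scipy, OpenCV 4.12 (cv2) and the standard library are available. Lean on these libraries where they do the work, as an engineer would, in place of code of your own. Each camera call takes 0.05 s, during which the arm holds its last target. There are 200 camera calls.

## Task

Get the citrus juicer ready: turn the revolving stand until its empty dish lies at the end of the wooden bridge, then slide the blue cup along the bridge, without lifting it, until it drops into that dish and sits level. Lower the white reamer (do not let it fall) into the cup's mouth so that it sits level on the rim, then turn the stand until the juicer is at the front, in line with the red pointer. Keep the lemon and the orange in their dishes and leave the jar, the squeezer and the scraper alone.

Things in the scene. Friction and masses are not known exactly. Their poses are not given: they have to be found in the camera images.
- stand: Fixed wooden stand. Origin on the worktop, on the axle of the revolving top. Base disc of radius 150, 10 high. Along its own +y runs the bridge: level track, top 38 mm above the worktop, from 139 to 279 mm from the axle, 90 wide between side lips 8 high, both ends open. At its own -x, 145 to 182 mm from the axle, the red pointer (14 high) marks the front.
- bridge_dock (a point): Fixed point of the stand, on its own +y, 85 mm from the axle, 26 mm above the worktop: where the empty dish's floor centre is when that dish is at the end of the bridge.
- front_spot (a point): Fixed point of the stand, on its own -x (towards the red pointer), 85 mm from the axle, 26 mm above the worktop: where the dish's floor centre is when the dish is at the front.
- carousel: Revolving top on the stand. Origin on the axle, at worktop level; its own +x points at the empty dish. A wooden disc (radius 128, top 22 mm above the worktop) with three dishes and three posts. Turns either way without limit; friction (0.2 N m) holds it where it is left.
- empty_dish (a point): Centre of the floor of the empty dish, 26 mm above the worktop. The three white ceramic dishes have centres 85 mm from the axle, 120 degrees apart. Each is a hollow cone: floor radius 32, inner rim radius 44, outer rim radius 50, rim 37 mm above the worktop (11 above its floor, 1 below the bridge's top).
- lemon_dish (a point): Centre of the floor of the dish that holds the lemon, 26 mm above the worktop; 120 degrees counter-clockwise (seen from above) from the empty dish.
- orange_dish (a point): Centre of the floor of the dish that holds the orange, 26 mm above the worktop; 240 degrees counter-clockwise from the empty dish.
- post_a (a point): Top centre of an upright brass post on the revolving top for pushing it round: 12 in diameter, its top 92 mm above the worktop, 110 mm from the axle, half-way between the empty dish and the lemon's dish.
- post_b (a point): Top centre of an upright brass post on the revolving top for pushing it round: 12 in diameter, its top 92 mm above the worktop, 110 mm from the axle, half-way between the lemon's dish and the orange's dish.
- post_c (a point): Top centre of an upright brass post on the revolving top for pushing it round: 12 in diameter, its top 92 mm above the worktop, 110 mm from the axle, half-way between the orange's dish and the empty dish.
- cup_mouth (a point): Mouth centre of the blue cup, at rim height, z along its axis. 58 high, 0.25 kg; outer diameter 80 from 13 mm above the foot to the rim, below that a convex curve down to a flat foot of diameter 58. Starts upright on the bridge (rim 96 mm above the worktop); seated in the dish its rim is 84 above the worktop. The mouth is a hollow cone: radius 35 at the rim, 24 at 15 mm down.
- reamer_grip (a point): Centre of the white reamer's upright grip, 37 mm above its foot, z along its axis. Foot diameter 32, convex underside to diameter 65 at 16 up, flange diameter 88 from 16 to 20 up, grip diameter 37 (20 up) to 35 (54 up), rounded tip 63 up. 0.18 kg. Starts upright on the worktop; nested, the flange lies on the cup's rim and this point is 21 above the cup's mouth.
- reamer: The same reamer; origin at the centre of its foot's underside.
- lemon_center (a point): Centre of the loose lemon lying in its dish, 62 in diameter and 82 long.
- orange_center (a point): Centre of the loose orange in its dish, 74 in diameter.
- jar: Glass storage jar with clip lid, 94 in diameter, 132 high; origin under its centre.
- squeezer: Aluminium lemon squeezer, 49 high; origin under the centre of its bowl (80 in diameter), its handles (reaching 165 mm) along its own +x.
- scraper: Red silicone scraper lying flat, 12 high; origin under the centre of its 150 mm handle, its blade along its own +x, to 143 mm.
There are look-alikes about, which are no part of the job. Several things look just like the reamer: the one meant starts farthest from the robot's base.

How it is judged:
By the outcome, as a careful person would: the job done as asked, in the order asked, and still so for the second after the job is handed in, with the robot touching nothing.
It also fails if it takes over 72 s, if anything falls off the work surface, if the arm or the gripper's body presses on something with over 40 N, if the wrist force passes 120 N, or if a joint passes its speed limit or range.

## Working session

There is one attempt and no reset: what is moved stays moved. The work goes in short steps, Python scripts to look and compute and a tool call to move; the robot and the scene stay as the last step left them, time stands still between calls to the robot, and variables do not carry over. Pictures are saved under pics/ and viewed, at most 10 in all, crops included, and the job is handed in when it is done.

Besides the shell and the picture viewer there is one more tool, called after ">>>" as a command line: name --argument value ..., lists and objects as JSON in quotes. move_arm: Moves the arm, as the interface text tells. Its arguments: {"type":"object","properties":{"series":{"type":"array"}},"required":["series"]}

```bash
mkdir -p pics; ls
python3 - <<'E'
from station import r
import cv2,numpy as np
s=r.sense();print(s['time_s'],s['tcp_pos'],s['ee_rot'],s['gripper_width'])
for n in('scene','top'):
    c=r.capture(n);cv2.imwrite(f'pics/{n}0.png',c['img'][:,:,::-1]);np.savez(f'{n}0.npz',**c);print(n,c['camera_matrix'],c['rvec'],c['tvec'])
E
```

```text
pics
0.0 [ 0.23152453 -0.57994182  0.24645039] [[-9.28810400e-01 -3.70554233e-01 -8.95156613e-04]
 [-3.70555303e-01  9.28808245e-01  2.00301825e-03]
 [ 8.92019516e-05  2.19212921e-03 -9.99997593e-01]] 0.9972694061493438
scene [[468.30832727   0.         273.30847842]
 [  0.         468.30832727 214.35833129]
 [  0.           0.           1.        ]] [ 1.53345781  2.28872545 -0.67379372] [ 0.21889609 -0.37576026  1.88579038]
top [[459.937956     0.         281.8988812 ]
 [  0.         459.937956   207.72449909]
 [  0.           0.           1.        ]] [ 2.11642325 -2.17797218  0.10777956] [0.01820907 0.52822326 1.54302433]
```

View pics/top0.png

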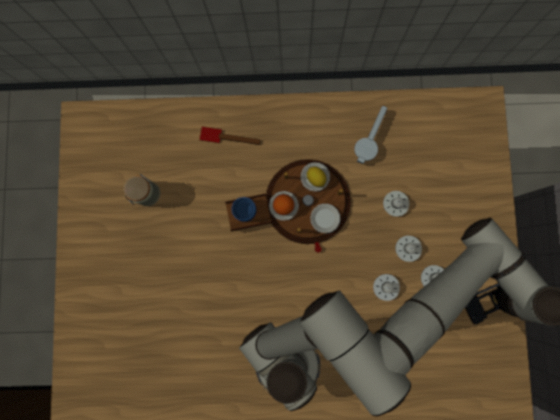

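View pics/scene0.png

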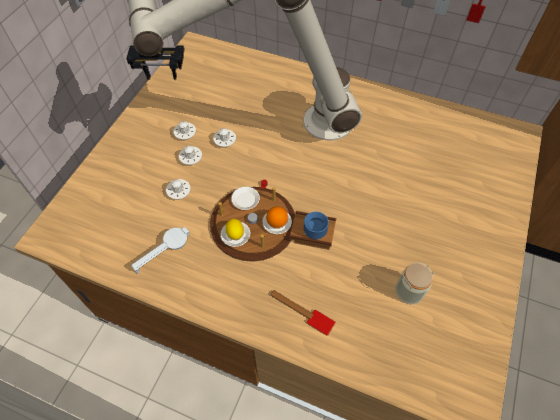

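The top view shows the stand axle at about (308,200), the pointer at (318,247), the bridge and cup at (245,210), the empty dish at (325,218), the orange at (284,205) and the lemon at (315,177). There are four reamer-like objects: (397,203), (408,248), (387,288) and (433,278). I'll measure which one is farthest from the base.

```bash
cat > h.py <<'E'
import cv2,numpy as np
from station import r
def ray(c,px):
    "origin, direction (world) for fixed camera"
    R=cv2.Rodrigues(np.array(c['rvec']))[0];K=np.array(c['camera_matrix'])
    return -R.T@np.ravel(c['tvec']), R.T@np.linalg.solve(K,[px[0],px[1],1.])
def wray(c,s,px):
    H=np.array(c['hand_eye']);K=np.array(c['camera_matrix']);R=np.array(s['ee_rot'])
    d=H[:3,:3]@np.linalg.solve(K,[px[0],px[1],1.])
    return np.array(s['tcp_pos'])+R@H[:3,3], R@d
def onz(od,z): o,d=od; return o+d*(z-o[2])/d[2]
def proj(c,P):
    return cv2.projectPoints(np.array(P,float).reshape(-1,3),np.array(c['rvec']),np.array(c['tvec']),np.array(c['camera_matrix']),None)[0].reshape(-1,2)
def wproj(c,s,P):
    H=np.array(c['hand_eye']);T=np.eye(4);T[:3,:3]=s['ee_rot'];T[:3,3]=s['tcp_pos']
    M=np.linalg.inv(T@H);return cv2.projectPoints(np.array(P,float).reshape(-1,3),cv2.Rodrigues(M[:3,:3])[0],M[:3,3],np.array(c['camera_matrix']),None)[0].reshape(-1,2)
def blobs(m,amin=20):
    n,_,st,ce=cv2.connectedComponentsWithStats(m.astype(np.uint8));return [(st[i,4],ce[i].round(1),st[i,:4]) for i in range(1,n) if st[i,4]>=amin]
E
python3 - <<'E'
from h import *
c=dict(np.load('top0.npz'));im=c['img'];hsv=cv2.cvtColor(im,cv2.COLOR_RGB2HSV);h,s,v=[hsv[:,:,i].astype(int) for i in range(3)]
for n,m,z in(('red',((h<5)|(h>174))&(s>180)&(v>70),.014),('orange',(h>4)&(h<14)&(s>200)&(v>140),.06),('yellow',(h>20)&(h<32)&(s>180)&(v>110),.055),('blue',(h>100)&(h<120)&(s>110)&(v>40),.096),('white',(s<50)&(v>130),.02)):
    for a,ce,st in blobs(m,15):
        p=onz(ray(c,ce),z);print(n,a,ce,st,p.round(3),np.hypot(*p[:2]).round(3))
big=cv2.resize(im[150:310,215:450],None,fx=3.4,fy=3.4,interpolation=cv2.INTER_CUBIC)
cv2.imwrite('pics/crop1.png',np.clip(big[:,:,::-1]*1.5,0,255).astype(np.uint8)[:600,:800])
E
```

```text
red 234 [210.  134.3] [200 127  21  15] [0.801 0.252 0.014] 0.84
red 34 [317.5 247.1] [315 243   6   9] [ 0.391 -0.115  0.014] 0.408
yellow 159 [314.4 175.3] [308 168  14  16] [ 0.633 -0.111  0.055] 0.643
blue 396 [244.1 208.9] [233 198  23  23] [0.521 0.126 0.096] 0.536
white 20 [395.  193.4] [392 192   7   5] [ 0.568 -0.388  0.02 ] 0.688
white 15 [388.3 197. ] [386 195   5   5] [ 0.556 -0.364  0.02 ] 0.665
white 19 [386.4 203.6] [385 201   5   6] [ 0.534 -0.356  0.02 ] 0.642
white 297 [326.4 217.8] [316 209  22  19] [ 0.491 -0.149  0.02 ] 0.513
white 20 [389.6 210.2] [387 208   6   6] [ 0.51  -0.366  0.02 ] 0.628
white 20 [396.7 212.5] [394 210   6   5] [ 0.502 -0.39   0.02 ] 0.635
white 18 [409.8 238.6] [408 237   6   5] [ 0.411 -0.429  0.02 ] 0.594
white 19 [402.1 240.5] [399 238   6   6] [ 0.405 -0.402  0.02 ] 0.571
white 20 [398.7 246.6] [397 244   5   6] [ 0.385 -0.39   0.02 ] 0.548
white 20 [400.6 254. ] [398 252   6   6] [ 0.36  -0.395  0.02 ] 0.534
white 21 [407.  257.8] [404 255   6   6] [ 0.347 -0.415  0.02 ] 0.541
white 17 [414.7 256.3] [413 255   5   4] [ 0.351 -0.442  0.02 ] 0.564
white 17 [434.9 268.1] [432 267   7   4] [ 0.31  -0.507  0.02 ] 0.594
white 19 [427.8 270.2] [425 268   6   5] [ 0.303 -0.483  0.02 ] 0.57
white 22 [424.2 276.6] [422 273   6   8] [ 0.282 -0.469  0.02 ] 0.548
white 17 [383.2 277.2] [380 275   6   6] [ 0.284 -0.332  0.02 ] 0.437
white 17 [391.1 278.2] [389 276   6   5] [ 0.28  -0.358  0.02 ] 0.454
white 19 [377.7 281.9] [375 279   6   6] [ 0.269 -0.313  0.02 ] 0.412
white 20 [377.  289.6] [375 288   5   5] [ 0.243 -0.309  0.02 ] 0.393
white 23 [381.5 295.5] [378 293   7   6] [ 0.223 -0.323  0.02 ] 0.393
white 20 [389.1 297. ] [387 294   6   6] [ 0.218 -0.348  0.02 ] 0.41
```

View pics/crop1.png

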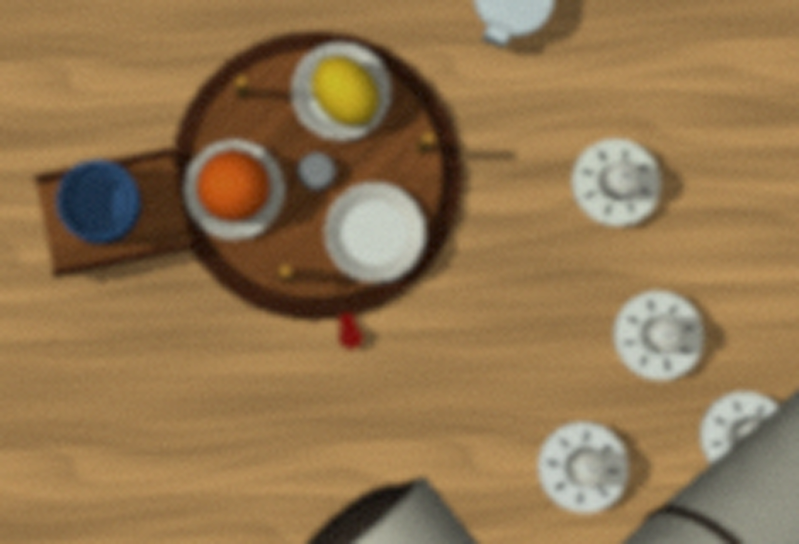

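The candidates in the crop are (616,182), (658,335), (583,467) and (745,430). They lie about 0.66, 0.58, 0.43 and 0.58 m from the base, so the one meant is (616,182), which is top-view pixel (396,203.5). Next I'll compute the stand geometry.

Run:
```python
from h import *
c=dict(np.load('top0.npz'))
px=lambda u,v:(215+(u+.5)/3.4-.5,150+(v+.5)/3.4-.5)
W=lambda u,v,z:onz(ray(c,px(u,v)),z)[:2]
base=np.mean([W(177,175,.01),W(462,175,.01),W(319,33,.01),W(319,318,.01)],0)
D={'empty':W(376,232,.035),'lemon':W(341,91,.035),'orange':W(235,189,.035)}
A=np.mean(list(D.values()),0)
print('base',base.round(4),'A',A.round(4))
for k,p in D.items(): d=p-A;print(k,p.round(4),np.hypot(*d).round(4),np.degrees(np.arctan2(d[1],d[0])).round(1))
for k,u in{'a':(428,140),'b':(242,83),'c':(285,270)}.items():
    p=W(*u,.092);d=p-A;print(k,p.round(4),np.hypot(*d).round(4),np.degrees(np.arctan2(d[1],d[0])).round(1))
p=np.array([.391,-.115]);d=p-A;print('pointer',np.hypot(*d),np.degrees(np.arctan2(d[1],d[0])))
for k,z in{'cup':(98,202,.096),}.items():
    p=W(*z);d=p-A;print(k,p.round(4),np.hypot(*d),np.degrees(np.arctan2(d[1],d[0])))
e1=W(38,178,.046);e2=W(55,273,.046);print('bridge outer corners',e1,e2);d=(e1+e2)/2-A;print(np.hypot(*d),np.degrees(np.arctan2(d[1],d[0])))
print('reamer',W(616,182,.02))
s=dict(np.load('scene0.npz'))
for n,u,z in(('hub',(252,217),.035),('hub',(252,217),.022)): print(onz(ray(s,u),z), W(317,171,z))
print('sensor A scene',proj(s,[*A,.022]))
```

```text
base [ 0.5522 -0.0896] A [ 0.553  -0.0869]
empty [ 0.489  -0.1435] 0.0854 -138.5
lemon [ 0.6334 -0.1137] 0.0847 -18.4
orange [ 0.5366 -0.0036] 0.0849 101.1
a [ 0.5715 -0.1932] 0.1078 -80.1
b [ 0.6335 -0.0143] 0.1085 42.1
c [ 0.4492 -0.0505] 0.11 160.7
pointer 0.16440559473257343 -170.1717830690413
cup [0.5201 0.1284] 0.21779872139741832 98.69299483036306
bridge outer corners [0.55231345 0.19353748] [0.45633323 0.1777298 ]
0.27688151403913824 100.12388463525483
reamer [ 0.53402079 -0.38857192]
[ 0.5521981  -0.08685968  0.035     ] [ 0.55238252 -0.08664162]
[ 0.54494881 -0.09073482  0.022     ] [ 0.5541926  -0.08711647]
sensor A scene [[252.06221431 219.18353072]]
```

```bash
cat >> h.py <<'E'
A=np.array([.553,-.087])
def pol(rad,deg): return A+rad*np.array([np.cos(np.radians(deg)),np.sin(np.radians(deg))])
def step(P,phi,s=None):
    "shift mm and rotvec for tool-down TCP target P (m), grip line phi deg (mod 180)"
    s=s or r.sense();R=np.array(s['ee_rot']);y=R[:2,1];cur=np.degrees(np.arctan2(y[1],y[0]))
    yy=cur+(phi-cur+90)%180-90;a=np.radians(yy)
    T=np.array([[np.sin(a),np.cos(a),0],[-np.cos(a),np.sin(a),0],[0,0,-1]])
    return (R.T@(np.array(P)-s['tcp_pos'])*1000).round(1).tolist(),cv2.Rodrigues(R.T@T)[0].ravel().round(3).tolist()
E
python3 - <<'E'
from h import *
print(step([*pol(.11,-78.6),.16],11.4))
E
```

```text
([-461.5, 230.4, 87.0], [1.206, -1.006, -0.001])
```

```bash
sed -i 's/\[\[np.sin(a),np.cos(a),0\],\[-np.cos(a),np.sin(a),0\]/[[-np.sin(a),np.cos(a),0],[np.cos(a),np.sin(a),0]/' h.py
python3 - <<'E'
from h import *
print(step([*pol(.11,-78.6),.16],11.4))
E
```

```text
([-461.5, 230.4, 87.0], [0.002, 0.001, -1.39])
```

>>> move_arm --series '[{"grip": 0.4,"xyz": [-230,115,43],"angular": [0,0,-0.7]},{"grip": 0.4,"xyz": [-461,230,87],"angular": [0.002,0.001,-1.39]},{"grip": 0.4,"xyz": [-461,230,87],"angular": [0.002,0.001,-1.39]},{"grip": 0.4,"xyz": [-461,230,87],"angular": [0.002,0.001,-1.39]},{"grip": 0.4,"xyz": [-461,230,87],"angular": [0.002,0.001,-1.39]},{"grip": 0.4,"xyz": [-461,230,87],"angular": [0.002,0.001,-1.39]},{"grip": 0.4,"xyz": [-461,230,87],"angular": [0.002,0.001,-1.39]},{"grip": 0.4,"xyz": [-461,230,87],"angular": [0.002,0.001,-1.39]},{"grip": 0.4,"xyz": [-461,230,87],"angular": [0.002,0.001,-1.39]},{"grip": 0.4,"xyz": [-461,230,87],"angular": [0.002,0.001,-1.39]}]'

```text
time_s: 1.1
tcp_pos: [0.5607, -0.2106, 0.1637]
ee_rot: [[0.201, -0.98, 0.001], [-0.98, -0.201, -0.002], [0.002, -0.0, -1.0]]
wrist_force: [0.1, -0.2, -0.0]
gripper_width: 0.401
gripper_force: 0.0
```

>>> move_arm --series '[{"grip": 0.4,"xyz": [0,0,0],"angular": [0,0,0]}]'

```text
time_s: 1.2
tcp_pos: [0.5626, -0.2083, 0.1623]
ee_rot: [[0.204, -0.979, -0.0], [-0.979, -0.204, -0.001], [0.001, 0.0, -1.0]]
wrist_force: [-0.5, 0.4, -0.3]
gripper_width: 0.398
gripper_force: 0.0
```

Run:
```python
from h import *
print(step([*pol(.11,-78.6),.16],11.4))
s=r.sense();c=r.capture('wrist');im=c['img'].copy()
print(np.array(c['hand_eye']).round(3).tolist(),np.array(c['camera_matrix']).round(1).tolist())
for P in([*pol(.11,-78.6),.092],[*pol(.085,-18.6),.037],[*A,.035]):
    q=wproj(c,s,P)[0];print(P,q);
    if np.all(abs(q)<2000):cv2.drawMarker(im,tuple(int(t) for t in q.round()),(255,0,255))
cv2.imwrite('pics/w1.png',im[:,:,::-1])
```

```text
([-10.7, -14.6, 2.3], [0.0, -0.001, 0.007])
[[-0.001, -0.953, -0.303, 0.083], [1.0, -0.001, -0.001, 0.0], [0.001, -0.303, 0.953, -0.139], [0.0, 0.0, 0.0, 1.0]] [[299.7, 0.0, 277.6], [0.0, 299.7, 213.7], [0.0, 0.0, 1.0]]
[np.float64(0.574742307441704), np.float64(-0.1948298292083894), 0.092] [258.44050051 248.32643587]
[np.float64(0.6335603148508149), np.float64(-0.11411154129033595), 0.037] [189.25018956 287.21517815]
[np.float64(0.553), np.float64(-0.087), 0.035] [263.19572662 322.07956608]
```

View pics/w1.png

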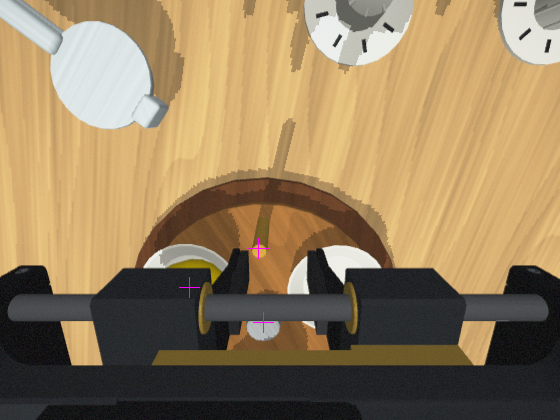

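The wrist view shows the brass post top at (259,250), which matches the prediction (258,248), so I'll descend onto it.

>>> move_arm --series '[{"grip": 0.4,"xyz": [-11,-14.5,0],"angular": [0,0,0.007]},{"grip": 0.4,"xyz": [-11,-14.5,30],"angular": [0,0,0.007]},{"grip": 0.4,"xyz": [-11,-14.5,62],"angular": [0,0,0.007]},{"grip": 0.2,"xyz": [-11,-14.5,62],"angular": [0,0,0.007]},{"grip": 0.2,"xyz": [-11,-14.5,62],"angular": [0,0,0.007]},{"grip": 0.2,"xyz": [-11,-14.5,62],"angular": [0,0,0.007]}]'

```text
time_s: 1.85
tcp_pos: [0.5729, -0.1997, 0.1042]
ee_rot: [[0.19, -0.982, 0.004], [-0.982, -0.191, -0.003], [0.003, -0.004, -1.0]]
wrist_force: [-0.4, 0.1, -0.1]
gripper_width: 0.233
gripper_force: 0.0
```

```bash
cat > arc.py <<'E'
from h import *
import sys
# arc.py theta0 theta1 n : rows for post from theta0 to theta1, z
t0,t1,n=map(float,sys.argv[1:4]);z=float(sys.argv[4]);s=r.sense()
print(s['tcp_pos'].round(4) if hasattr(s['tcp_pos'],'round') else s['tcp_pos'],s['gripper_width'],np.round(s['wrist_force'],1))
for k in range(1,int(n)+1):
    t=t0+(t1-t0)*k/n;x,a=step([*pol(.11,t),z],t+90,s);print(np.round(x,0).tolist(),round(a[2],2))
E
python3 arc.py -78.6 -138.6 10 .1
```

```text
[ 0.5729 -0.1997  0.1042] 0.23335092054509252 [-0.4  0.1 -0.1]
[-5.0, 9.0, 4.0] 0.1
[-7.0, 20.0, 4.0] 0.2
[-10.0, 31.0, 4.0] 0.31
[-14.0, 42.0, 4.0] 0.41
[-19.0, 52.0, 4.0] 0.52
[-25.0, 62.0, 4.0] 0.62
[-32.0, 71.0, 4.0] 0.73
[-40.0, 79.0, 4.0] 0.83
[-49.0, 87.0, 4.0] 0.94
[-59.0, 93.0, 4.0] 1.04
```

>>> move_arm --series '[{"grip": 0.2,"xyz": [-0.2,5.8,0],"angular": [0,0,0.052]},{"grip": 0.2,"xyz": [-1.1,15.3,0],"angular": [0,0,0.14]},{"grip": 0.2,"xyz": [-3.3,26.6,0],"angular": [0,0,0.244]},{"grip": 0.2,"xyz": [-6.6,37.6,0],"angular": [0,0,0.349]},{"grip": 0.2,"xyz": [-11.1,48.2,0],"angular": [0,0,0.454]},{"grip": 0.2,"xyz": [-16.7,58.3,0],"angular": [0,0,0.559]},{"grip": 0.2,"xyz": [-23.3,67.7,0],"angular": [0,0,0.663]},{"grip": 0.2,"xyz": [-30.9,76.4,0],"angular": [0,0,0.768]},{"grip": 0.2,"xyz": [-39.3,84.3,0],"angular": [0,0,0.873]},{"grip": 0.2,"xyz": [-55,95.3,0],"angular": [0,0,1.047]}]'

```text
time_s: 2.85
tcp_pos: [0.4706, -0.1642, 0.1048]
ee_rot: [[-0.742, -0.67, 0.009], [-0.67, 0.742, -0.004], [-0.004, -0.009, -1.0]]
wrist_force: [1.1, -0.9, 0.0]
gripper_width: 0.201
gripper_force: 1.1
```

```bash
python3 arc.py -138.6 -200 10 .1
```

```text
[ 0.4706 -0.1642  0.1048] 0.20061628642070525 [ 1.1 -0.9  0. ]
[-4.0, 15.0, 5.0] 0.12
[-6.0, 27.0, 5.0] 0.23
[-9.0, 38.0, 4.0] 0.33
[-13.0, 49.0, 4.0] 0.44
[-19.0, 59.0, 4.0] 0.55
[-26.0, 69.0, 4.0] 0.66
[-33.0, 78.0, 4.0] 0.76
[-42.0, 86.0, 4.0] 0.87
[-51.0, 93.0, 4.0] 0.98
[-61.0, 99.0, 4.0] 1.08
```

>>> move_arm --series '[{"grip": 0.2,"xyz": [-0.8,13.4,0],"angular": [0,0,0.122]},{"grip": 0.2,"xyz": [-3.3,26.6,0],"angular": [0,0,0.244]},{"grip": 0.2,"xyz": [-7.3,39.4,0],"angular": [0,0,0.367]},{"grip": 0.2,"xyz": [-12.9,51.6,0],"angular": [0,0,0.489]},{"grip": 0.2,"xyz": [-19.9,63.1,0],"angular": [0,0,0.611]},{"grip": 0.2,"xyz": [-28.3,73.6,0],"angular": [0,0,0.733]},{"grip": 0.2,"xyz": [-37.9,83.1,0],"angular": [0,0,0.855]},{"grip": 0.2,"xyz": [-47,90.2,0],"angular": [0,0,0.96]},{"grip": 0.2,"xyz": [-53.6,94.6,0],"angular": [0,0,1.033]},{"grip": 0.2,"xyz": [-57.3,96.6,0],"angular": [0,0,1.072]}]'

```text
time_s: 3.85
tcp_pos: [0.4459, -0.0529, 0.1037]
ee_rot: [[-0.945, 0.327, 0.004], [0.327, 0.945, -0.002], [-0.004, -0.0, -1.0]]
wrist_force: [-0.4, -1.8, -0.1]
gripper_width: 0.204
gripper_force: 1.0
```

>>> move_arm --series '[{"grip": 0.2,"xyz": [0,0,0],"angular": [0,0,0]},{"grip": 0.2,"xyz": [0,0,0],"angular": [0,0,0]},{"grip": 0.1,"xyz": [0,0,0],"angular": [0,0,0]},{"grip": 0.1,"xyz": [0,0,0],"angular": [0,0,0]},{"grip": 0.1,"xyz": [0,0,0],"angular": [0,0,0]},{"grip": 0.1,"xyz": [0,0,0],"angular": [0,0,0]}]'

```text
time_s: 4.45
tcp_pos: [0.4453, -0.0534, 0.1024]
ee_rot: [[-0.945, 0.326, 0.002], [0.326, 0.945, -0.002], [-0.002, -0.001, -1.0]]
wrist_force: [-0.8, -1.6, 5.4]
gripper_width: 0.122
gripper_force: 30.0
```

Run:
```python
from h import *
s=r.sense();print(s['tcp_pos'],s['gripper_width'],s['gripper_force']); print(step([*pol(.11,160),.1],250))
c=r.capture('top');cv2.imwrite('pics/t2.png',cv2.resize(c['img'][140:280,220:430],None,fx=3.8,fy=3.8,interpolation=cv2.INTER_CUBIC)[:,:,::-1])
np.savez('top2.npz',**c)
```

```text
[ 0.4452793  -0.05343667  0.10235753] 0.12242727459179667 30.002255737781525
([-2.8, 5.3, 2.4], [-0.001, 0.002, 0.017])
```

View pics/t2.png

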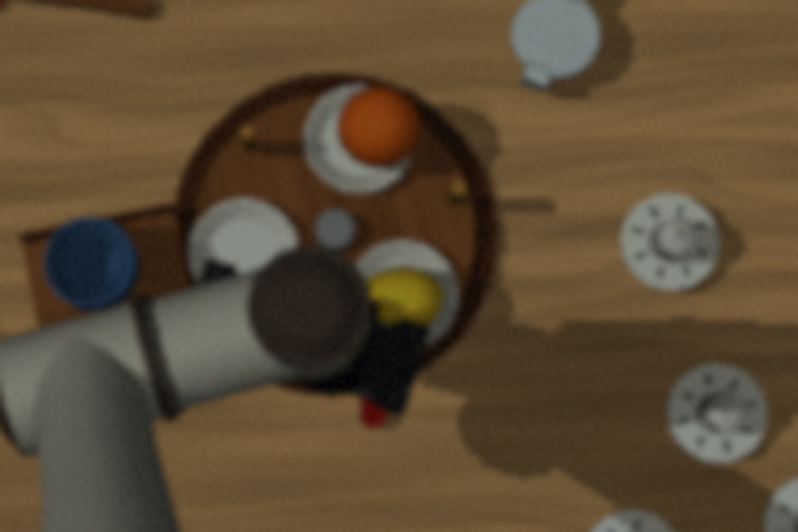

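The empty dish has reached the bridge end at (243,247), about 3° short. The orange has moved within its dish, at (380,125), but is still in it. I'll nudge the stand a little and turn more gently later.

>>> move_arm --series '[{"grip": 0.1,"xyz": [-1,3,0],"angular": [0,0,0.017]},{"grip": 0.1,"xyz": [-1,5,0],"angular": [0,0,0.017]},{"grip": 0.1,"xyz": [-1,5,0],"angular": [0,0,0.017]},{"grip": 0.1,"xyz": [-1,5,0],"angular": [0,0,0.017]},{"grip": 0.1,"xyz": [-1,5,0],"angular": [0,0,0.017]},{"grip": 0.1,"xyz": [-1,5,0],"angular": [0,0,0.017]},{"grip": 0.3,"xyz": [-1,5,0],"angular": [0,0,0.017]},{"grip": 0.3,"xyz": [-1,5,0],"angular": [0,0,0.017]},{"grip": 0.3,"xyz": [-1,5,-40],"angular": [0,0,0.017]},{"grip": 0.3,"xyz": [-1,5,-85],"angular": [0,0,0.017]}]'

```text
time_s: 5.5
tcp_pos: [0.4465, -0.0487, 0.1862]
ee_rot: [[-0.94, 0.342, -0.004], [0.342, 0.94, -0.003], [0.003, -0.004, -1.0]]
wrist_force: [1.2, 0.5, -0.8]
gripper_width: 0.29
gripper_force: 0.0
```

Run:
```python
from h import *
print(step([*pol(.2178,98.7),.2],100))
```

```text
([-8.5, 191.4, -14.6], [-0.003, -0.004, -0.524])
```

>>> move_arm --series '[{"grip": 1,"xyz": [-2,40,-10],"angular": [0,0,-0.1]},{"grip": 1,"xyz": [-4,80,-15],"angular": [0,0,-0.25]},{"grip": 1,"xyz": [-6,120,-15],"angular": [0,0,-0.4]},{"grip": 1,"xyz": [-8,160,-15],"angular": [0,0,-0.5]},{"grip": 1,"xyz": [-9,190,-15],"angular": [0,0,-0.52]},{"grip": 1,"xyz": [-9,190,-15],"angular": [0,0,-0.52]},{"grip": 1,"xyz": [-9,190,-15],"angular": [0,0,-0.52]},{"grip": 1,"xyz": [-9,190,-15],"angular": [0,0,-0.52]}]'

```text
time_s: 6.3
tcp_pos: [0.5205, 0.1262, 0.2012]
ee_rot: [[-0.986, -0.169, 0.0], [-0.169, 0.986, -0.002], [0.0, -0.002, -1.0]]
wrist_force: [0.0, -0.0, 0.2]
gripper_width: 0.936
gripper_force: 0.0
```

Run:
```python
from h import *
s=r.sense();c=r.capture('wrist');im=c['img'].copy()
hsv=cv2.cvtColor(im,cv2.COLOR_RGB2HSV);h,sa,v=[hsv[:,:,i].astype(int) for i in range(3)]
m=(h>95)&(h<125)&(sa>90)&(v>30)
B=blobs(m,200);print(B)
ang=np.linspace(0,2*np.pi,40,endpoint=False);C=pol(.2178,98.7)
for rad,col in((.04,(255,0,255)),(.035,(255,255,0))):
    for q in wproj(c,s,[[C[0]+rad*np.cos(a),C[1]+rad*np.sin(a),.096] for a in ang]): cv2.circle(im,tuple(int(t) for t in q),1,col,-1)
cv2.imwrite('pics/w2.png',im[:,:,::-1]);np.savez('w2.npz',**c,tcp_pos=s['tcp_pos'],ee_rot=s['ee_rot'])
t=r.capture('top');im=t['img'];hsv=cv2.cvtColor(im,cv2.COLOR_RGB2HSV);h,sa,v=[hsv[:,:,i].astype(int) for i in range(3)]
print('white',[(b,onz(ray(t,b[1]),.03)) for b in blobs((sa<60)&(v>125),100)])
print('orange',[onz(ray(t,b[1]),.063) for b in blobs((h>4)&(h<14)&(sa>200)&(v>140),60)],'orange dish',pol(.085,-20))
print('lemon',[onz(ray(t,b[1]),.057) for b in blobs((h>20)&(h<32)&(sa>180)&(v>110),60)],'dish',pol(.085,-140))
cv2.imwrite('pics/t3.png',im[:,:,::-1])
print(step([*pol(.2178,98.7),.2],100))
```

```text
[(np.int32(6715), array([281.4, 218.2]), array([236, 171,  92,  94], dtype=int32))]
white [((np.int32(333), array([365.5, 148.7]), array([356, 139,  21,  22], dtype=int32)), array([ 0.72643645, -0.29261603,  0.03      ])), ((np.int32(144), array([393.4, 196.5]), array([384, 191,  22,  14], dtype=int32)), array([ 0.55602317, -0.37937285,  0.03      ])), ((np.int32(267), array([285.2, 202.6]), array([275, 194,  22,  19], dtype=int32)), array([ 0.54624123, -0.00870361,  0.03      ])), ((np.int32(240), array([405.5, 248.2]), array([396, 236,  23,  25], dtype=int32)), array([ 0.378781  , -0.40995876,  0.03      ])), ((np.int32(128), array([430.8, 271.3]), array([422, 266,  23,  16], dtype=int32)), array([ 0.29943402, -0.48949871,  0.03      ])), ((np.int32(145), array([381.2, 292.7]), array([373, 282,  21,  19], dtype=int32)), array([ 0.23317378, -0.32052575,  0.03      ]))]
orange [] orange dish [ 0.63287387 -0.11607171]
lemon [] dish [ 0.48788622 -0.14163695]
([0.2, 2.4, 1.6], [-0.002, 0.001, -0.005])
```

View pics/w2.png

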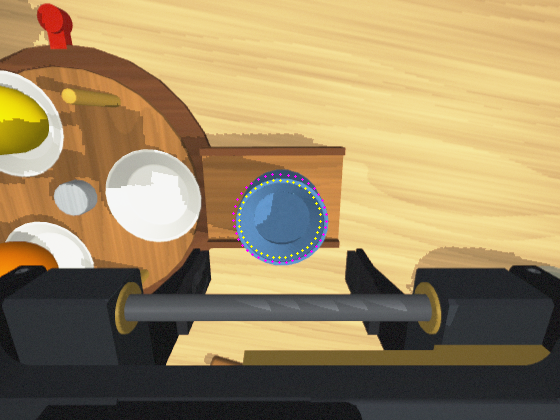

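The wrist view shows the cup rim centred at (282,217), within 1 mm of the estimate. The empty dish is at (153,196), beside the bridge's inner end, and a post top is at (70,96). I'll check the dish alignment.

Run:
```python
from h import *
c=dict(np.load('w2.npz'));an=lambda p:(np.hypot(*(p[:2]-A)).round(4),np.degrees(np.arctan2(*(p[:2]-A)[::-1])).round(1))
for n,u,z in(('dish',(153,196.5),.036),('posta',(70,96),.092),('cup',(282,217.5),.096),('br1',(345,150),.046),('br2',(338,244),.046)):
    p=onz(wray(c,c,u),z);print(n,p.round(4),an(p))
```

```text
dish [ 0.5365 -0.0032  0.036 ] (np.float64(0.0854), np.float64(101.1))
posta [ 0.4485 -0.0486  0.092 ] (np.float64(0.1113), np.float64(159.8))
cup [0.517  0.1297 0.096 ] (np.float64(0.2196), np.float64(99.4))
br1 [0.4555 0.1811 0.046 ] (np.float64(0.2853), np.float64(110.0))
br2 [0.5525 0.1969 0.046 ] (np.float64(0.2839), np.float64(90.1))
```

>>> move_arm --series '[{"grip": 1,"xyz": [1.5,3,30],"angular": [0,0,-0.005]},{"grip": 1,"xyz": [1.5,3,60],"angular": [0,0,-0.005]},{"grip": 1,"xyz": [1.5,3,72],"angular": [0,0,-0.005]},{"grip": 1,"xyz": [1.5,3,72],"angular": [0,0,-0.005]},{"grip": 1,"xyz": [1.5,3,72],"angular": [0,0,-0.005]}]'

```text
time_s: 6.9
tcp_pos: [0.5199, 0.1294, 0.1307]
ee_rot: [[-0.985, -0.175, 0.003], [-0.175, 0.985, -0.001], [-0.003, -0.002, -1.0]]
wrist_force: [0.1, -0.1, -0.3]
gripper_width: 1.001
gripper_force: 0.0
```

Run:
```python
from h import *
print(r.sense()['gripper_width'],step([.5185,.129,.08],100))
```

```text
1.0007295432996388 ([1.6, -0.1, 50.7], [-0.002, 0.003, 0.001])
```

>>> move_arm --series '[{"grip": 1,"xyz": [1,0,10],"angular": [0,0.002,0]},{"grip": 1,"xyz": [1,0,15],"angular": [0,0.002,0]},{"grip": 1,"xyz": [1,0,18],"angular": [0,0.002,0]}]'

```text
time_s: 7.2
tcp_pos: [0.5181, 0.1292, 0.1114]
ee_rot: [[-0.985, -0.175, -0.001], [-0.175, 0.985, -0.002], [0.001, -0.002, -1.0]]
wrist_force: [-0.3, 0.1, 0.1]
gripper_width: 1.001
gripper_force: 0.0
```

>>> move_arm --series '[{"grip": 1,"xyz": [0,0,12],"angular": [0,0,0]},{"grip": 1,"xyz": [0,0,24],"angular": [0,0,0]},{"grip": 1,"xyz": [0,0,30],"angular": [0,0,0]},{"grip": 1,"xyz": [0,0,30],"angular": [0,0,0]}]'

```text
time_s: 7.6
tcp_pos: [0.5174, 0.1288, 0.0801]
ee_rot: [[-0.985, -0.175, -0.004], [-0.175, 0.985, -0.004], [0.004, -0.003, -1.0]]
wrist_force: [0.2, -0.5, -0.6]
gripper_width: 0.999
gripper_force: 0.0
```

Run:
```python
from h import *
s=r.sense();print(s['wrist_force']);
for t in (150,120,88,83): print(t,step([*pol(t/1000,100.2),.082],100.1))
```

```text
[ 0.22614273 -0.5329233  -0.59763703]
150 ([3.0, -68.7, -1.7], [-0.003, -0.004, -0.001])
120 ([2.9, -98.7, -1.6], [-0.003, -0.004, -0.001])
88 ([2.8, -130.7, -1.5], [-0.003, -0.004, -0.001])
83 ([2.8, -135.7, -1.5], [-0.003, -0.004, -0.001])
```

>>> move_arm --series '[{"grip": 1,"xyz": [0,-4,0],"angular": [0,0,0]},{"grip": 1,"xyz": [1,-11,0],"angular": [0,0,0]},{"grip": 1,"xyz": [1.5,-19,0],"angular": [0,0,0]},{"grip": 1,"xyz": [2,-27,0],"angular": [0,0,0]},{"grip": 1,"xyz": [2,-35,0],"angular": [0,0,0]},{"grip": 1,"xyz": [2,-43,0],"angular": [0,0,0]},{"grip": 1,"xyz": [2,-51,0],"angular": [0,0,0]},{"grip": 1,"xyz": [2,-59,0],"angular": [0,0,0]},{"grip": 1,"xyz": [2,-65,0],"angular": [0,0,0]},{"grip": 1,"xyz": [2,-68,0],"angular": [0,0,0]}]'

```text
time_s: 8.6
tcp_pos: [0.5281, 0.0612, 0.0818]
ee_rot: [[-0.985, -0.174, -0.001], [-0.174, 0.985, -0.002], [0.001, -0.002, -1.0]]
wrist_force: [-0.9, 1.1, 0.4]
gripper_width: 0.999
gripper_force: 0.5
```

Run:
```python
from h import *
s=r.sense();print(s['wrist_force']);
for t in (120,83): print(t,step([*pol(t/1000,100.2),.082],100.1))
```

```text
[-0.85593106  1.14090107  0.36918335]
120 ([1.7, -30.3, -0.2], [-0.002, -0.001, -0.001])
83 ([1.6, -67.3, -0.1], [-0.002, -0.001, -0.001])
```

>>> move_arm --series '[{"grip": 1,"xyz": [0.5,-7,0],"angular": [0,0,0]},{"grip": 1,"xyz": [1,-14,0],"angular": [0,0,0]},{"grip": 1,"xyz": [1,-21,0],"angular": [0,0,0]},{"grip": 1,"xyz": [1,-28,0],"angular": [0,0,0]},{"grip": 1,"xyz": [1,-35,0],"angular": [0,0,0]},{"grip": 1,"xyz": [1,-42,0],"angular": [0,0,0]},{"grip": 1,"xyz": [1,-49,0],"angular": [0,0,0]},{"grip": 1,"xyz": [1,-56,0],"angular": [0,0,0]},{"grip": 1,"xyz": [1,-62,0],"angular": [0,0,0]},{"grip": 1,"xyz": [1,-65,0],"angular": [0,0,0]}]'

```text
time_s: 9.6
tcp_pos: [0.5385, -0.003, 0.0819]
ee_rot: [[-0.985, -0.174, -0.001], [-0.174, 0.985, -0.002], [0.001, -0.002, -1.0]]
wrist_force: [0.7, -0.6, 0.2]
gripper_width: 0.994
gripper_force: 0.0
```

>>> move_arm --series '[{"grip": 1,"xyz": [0,0,0],"angular": [0,0,0]},{"grip": 1,"xyz": [0,0,0],"angular": [0,0,0]}]'

```text
time_s: 9.8
tcp_pos: [0.5384, -0.0023, 0.0819]
ee_rot: [[-0.985, -0.175, -0.001], [-0.175, 0.985, -0.002], [0.001, -0.002, -1.0]]
wrist_force: [-0.5, -0.3, 0.1]
gripper_width: 1.003
gripper_force: 0.0
```

Run:
```python
from h import *
s=r.sense();print(s['wrist_force'],step([*pol(85/1000,100.2),.082],100.1))
c=r.capture('wrist');cv2.imwrite('pics/w3.png',c['img'][:,:,::-1])
```

```text
[-0.49942419 -0.34487849  0.14063543] ([0.7, -1.0, -0.1], [-0.002, -0.001, -0.001])
```

View pics/w3.png

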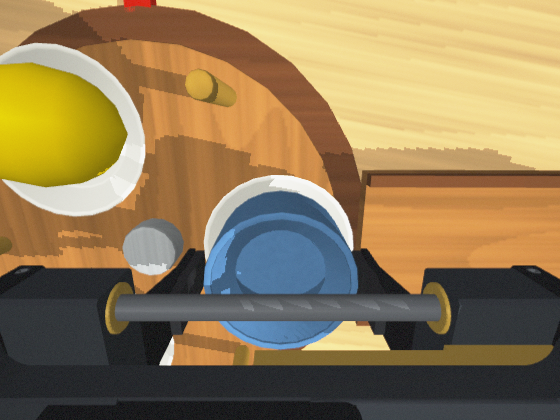

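The cup is in the dish with its rim at about (281,280), and it looks level. I'll rise and check it numerically.

>>> move_arm --series '[{"grip": 1,"xyz": [0,-1,-20],"angular": [0,0,0]},{"grip": 1,"xyz": [0,-1,-50],"angular": [0,0,0]},{"grip": 1,"xyz": [0,-1,-90],"angular": [0,0,0]},{"grip": 1,"xyz": [0,-1,-120],"angular": [0,0,0]},{"grip": 1,"xyz": [0,-1,-120],"angular": [0,0,0]},{"grip": 1,"xyz": [0,-1,-120],"angular": [0,0,0]}]'

```text
time_s: 10.45
tcp_pos: [0.5387, -0.0026, 0.2025]
ee_rot: [[-0.985, -0.175, 0.001], [-0.175, 0.985, -0.001], [-0.0, -0.001, -1.0]]
wrist_force: [-0.5, -0.4, -0.4]
gripper_width: 1.001
gripper_force: 0.0
```

```bash
cat > cup.py <<'E'
from h import *
s=r.sense();c=r.capture('wrist');im=c['img'];K=np.array(c['camera_matrix'])
hsv=cv2.cvtColor(im,cv2.COLOR_RGB2HSV);h,sa,v=[hsv[:,:,i].astype(int) for i in range(3)]
m=((h>95)&(h<125)&(sa>90)&(v>30)).astype(np.uint8)
b=max(blobs(m,200),key=lambda b:b[0]);x,y,w,hh=b[2]
pts=cv2.findContours(m,0,1)[0];pts=max(pts,key=len).reshape(-1,2)
# far-from-body side of the rim: lower half in picture is pure rim
for z in(.084,.096):
    P=np.array([onz(wray(c,s,p),z)[:2] for p in pts if p[1]>y+.45*hh])
    M=np.c_[2*P,np.ones(len(P))];q=np.linalg.lstsq(M,(P**2).sum(1),rcond=None)[0];rad=np.sqrt(q[2]+q[0]**2+q[1]**2)
    res=np.hypot(*(P-q[:2]).T)-rad;d=q[:2]-A
    print(z,'centre',q[:2].round(4),'rad',rad.round(4),'rms',res.std().round(4),'polar',np.hypot(*d).round(4),np.degrees(np.arctan2(d[1],d[0])).round(1))
print(b)
E
python3 cup.py
python3 - <<'E'
from h import *
print(step([.534,-.3886,.2],90))
E
```

```text
0.084 centre [ 0.5362 -0.0008] rad 0.0391 rms 0.0003 polar 0.0878 101.0
0.096 centre [ 0.5325 -0.0015] rad 0.0373 rms 0.0003 polar 0.0879 103.5
(np.int32(6155), array([279.7, 209.4]), array([236, 164,  88,  90], dtype=int32))
([71.4, -379.1, 2.0], [-0.002, -0.002, 0.176])
```

>>> move_arm --series '[{"grip": 0.8,"xyz": [9,-47,0],"angular": [0,0,0]},{"grip": 0.8,"xyz": [18,-95,0],"angular": [0,0,0]},{"grip": 0.8,"xyz": [27,-143,0],"angular": [0,0,0]},{"grip": 0.8,"xyz": [36,-191,0],"angular": [0,0,0]},{"grip": 0.8,"xyz": [45,-239,0],"angular": [0,0,0]},{"grip": 0.8,"xyz": [54,-287,0],"angular": [0,0,0]},{"grip": 0.8,"xyz": [63,-335,0],"angular": [0,0,0]},{"grip": 0.8,"xyz": [71,-379,0],"angular": [0,0,0]},{"grip": 0.8,"xyz": [71,-379,0],"angular": [0,0,0]},{"grip": 0.8,"xyz": [71,-379,0],"angular": [0,0,0]}]'

```text
time_s: 11.5
tcp_pos: [0.534, -0.389, 0.2]
ee_rot: [[-0.985, -0.173, -0.005], [-0.173, 0.985, 0.0], [0.005, 0.001, -1.0]]
wrist_force: [-0.2, -0.5, -0.8]
gripper_width: 0.799
gripper_force: 0.0
```

>>> move_arm --series '[{"grip": 0.8,"xyz": [0,0,0],"angular": [0,0,0]},{"grip": 0.8,"xyz": [0,0,0],"angular": [0,0,0]}]'

```text
time_s: 11.7
tcp_pos: [0.5353, -0.3871, 0.2024]
ee_rot: [[-0.984, -0.177, -0.002], [-0.177, 0.984, -0.002], [0.002, -0.001, -1.0]]
wrist_force: [-0.3, 0.3, 0.5]
gripper_width: 0.796
gripper_force: 0.0
```

Run:
```python
from h import *
s=r.sense();c=r.capture('wrist');im=c['img'].copy()
print(s['tcp_pos'])
C=[.534,-.3886];ang=np.linspace(0,2*np.pi,40,endpoint=False)
for rad,z in((.044,.02),(.0175,.054)):
    for q in wproj(c,s,[[C[0]+rad*np.cos(a),C[1]+rad*np.sin(a),z] for a in ang]): cv2.circle(im,tuple(int(t) for t in q),1,(255,0,255),-1)
hsv=cv2.cvtColor(c['img'],cv2.COLOR_RGB2HSV);m=(hsv[:,:,1]<50)&(hsv[:,:,2]>90);print(blobs(m,300))
cv2.imwrite('pics/w4.png',im[:,:,::-1]);np.savez('w4.npz',**c,tcp_pos=s['tcp_pos'],ee_rot=s['ee_rot'])
```

```text
[ 0.53527053 -0.38710572  0.2024274 ]
[(np.int32(6482), array([270.9,  37.8]), array([225,   0,  93,  85], dtype=int32)), (np.int32(3288), array([502.7, 198. ]), array([470, 153,  90,  91], dtype=int32)), (np.int32(4769), array([276.6, 195.5]), array([237, 157,  80,  78], dtype=int32)), (np.int32(762), array([538.8, 257.4]), array([518, 244,  40,  30], dtype=int32)), (np.int32(1962), array([277.8, 308.8]), array([145, 301, 262,  16], dtype=int32)), (np.int32(1347), array([329.3, 338.5]), array([296, 321,  63,  30], dtype=int32))]
```

View pics/w4.png

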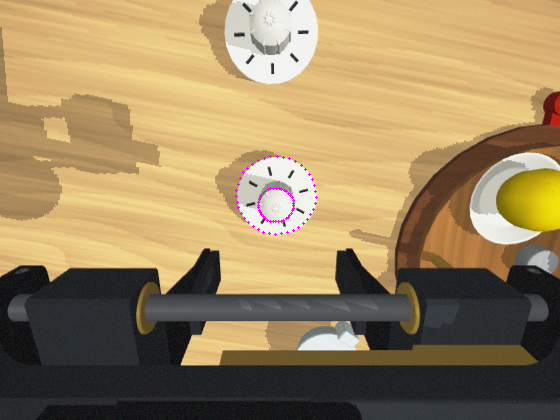

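The reamer meant is at (277,196) in the wrist view and matches the predicted outline. I'll descend on it.

Run:
```python
from h import *
print(step([.534,-.3886,.051],100))
```

```text
([1.4, -1.0, 151.8], [-0.002, -0.001, 0.003])
```

>>> move_arm --series '[{"grip": 0.8,"xyz": [1,0,45],"angular": [-0.002,-0.001,0]},{"grip": 0.8,"xyz": [1,0,90],"angular": [-0.002,-0.001,0]},{"grip": 0.8,"xyz": [1,0,120],"angular": [-0.002,-0.001,0]},{"grip": 0.8,"xyz": [1,0,140],"angular": [-0.002,-0.001,0]},{"grip": 0.8,"xyz": [1,0,148],"angular": [-0.002,-0.001,0]},{"grip": 0.8,"xyz": [1,0,150],"angular": [-0.002,-0.001,0]},{"grip": 0.8,"xyz": [1,0,150],"angular": [-0.002,-0.001,0]}]'

```text
time_s: 12.45
tcp_pos: [0.5349, -0.389, 0.0538]
ee_rot: [[-0.984, -0.176, 0.001], [-0.176, 0.984, -0.001], [-0.001, -0.001, -1.0]]
wrist_force: [-0.3, 0.6, 0.6]
gripper_width: 0.795
gripper_force: 0.0
```

Run:
```python
from h import *
print(r.sense()['wrist_force'],step([.534,-.3886,.051],100))
```

```text
[-0.27787157  0.58414489  0.59010703] ([0.8, 0.5, 2.8], [-0.001, 0.001, 0.002])
```

>>> move_arm --series '[{"grip": 0.8,"xyz": [0,0,2],"angular": [0,0,0]},{"grip": 0.3,"xyz": [0,0,2],"angular": [0,0,0]},{"grip": 0.3,"xyz": [0,0,2],"angular": [0,0,0]},{"grip": 0.3,"xyz": [0,0,2],"angular": [0,0,0]},{"grip": 0.3,"xyz": [0,0,2],"angular": [0,0,0]},{"grip": 0.3,"xyz": [0,0,2],"angular": [0,0,0]},{"grip": 0.3,"xyz": [0,0,2],"angular": [0,0,0]}]'

```text
time_s: 13.15
tcp_pos: [0.534, -0.3891, 0.0508]
ee_rot: [[-0.985, -0.175, -0.0], [-0.175, 0.985, 0.0], [0.0, 0.0, -1.0]]
wrist_force: [-0.2, 0.9, 0.3]
gripper_width: 0.405
gripper_force: 30.0
```

Run:
```python
from h import *
s=r.sense();print(s['tcp_pos'],s['wrist_force'],s['gripper_force']);t=s['tcp_pos']; print(step([*t[:2],.2],100),step([*pol(.0865,100.8),.2],100))
```

```text
[ 0.53399665 -0.38905293  0.05078463] [-0.2140267   0.92973591  0.28629014] 29.99624775295615
([0.0, 0.0, -149.2], [0.0, -0.0, 0.001]) ([-70.4, 380.6, -149.2], [0.0, -0.0, 0.001])
```

>>> move_arm --series '[{"grip": 0.3,"xyz": [0,0,-15],"angular": [0,0,0]},{"grip": 0.3,"xyz": [0,0,-50],"angular": [0,0,0]},{"grip": 0.3,"xyz": [0,0,-90],"angular": [0,0,0]},{"grip": 0.3,"xyz": [0,0,-125],"angular": [0,0,0]},{"grip": 0.3,"xyz": [-4,20,-145],"angular": [0,0,0]},{"grip": 0.3,"xyz": [-11,55,-150],"angular": [0,0,0]},{"grip": 0.3,"xyz": [-18,95,-150],"angular": [0,0,0]},{"grip": 0.3,"xyz": [-25,135,-150],"angular": [0,0,0]},{"grip": 0.3,"xyz": [-32,175,-150],"angular": [0,0,0]},{"grip": 0.3,"xyz": [-39,210,-150],"angular": [0,0,0]}]'

```text
time_s: 14.15
tcp_pos: [0.5351, -0.1737, 0.2016]
ee_rot: [[-0.985, -0.175, 0.0], [-0.175, 0.985, 0.0], [-0.0, 0.0, -1.0]]
wrist_force: [1.2, -0.9, -1.1]
gripper_width: 0.403
gripper_force: 30.0
```

>>> move_arm --series '[{"grip": 0.3,"xyz": [-7,38,0],"angular": [0,0,0]},{"grip": 0.3,"xyz": [-14,76,0],"angular": [0,0,0]},{"grip": 0.3,"xyz": [-21,114,0],"angular": [0,0,0]},{"grip": 0.3,"xyz": [-27,145,0],"angular": [0,0,0]},{"grip": 0.3,"xyz": [-30,162,0],"angular": [0,0,0]},{"grip": 0.3,"xyz": [-31,170,0],"angular": [0,0,0]},{"grip": 0.3,"xyz": [-31,170,0],"angular": [0,0,0]},{"grip": 0.3,"xyz": [-31,170,0],"angular": [0,0,0]},{"grip": 0.3,"xyz": [-31,170,0],"angular": [0,0,0]}]'

```text
time_s: 15.05
tcp_pos: [0.5364, -0.0037, 0.2008]
ee_rot: [[-0.985, -0.174, -0.0], [-0.174, 0.985, -0.0], [0.0, 0.0, -1.0]]
wrist_force: [0.3, -0.0, -1.4]
gripper_width: 0.406
gripper_force: 30.0
```

Run:
```python
from h import *
s=r.sense();print(s['tcp_pos'],s['wrist_force'],s['gripper_width']); print(step([*pol(.0865,100.8),.14],100))
t=r.capture('scene');cv2.imwrite('pics/s4.png',t['img'][:,:,::-1])
```

```text
[ 0.53636286 -0.00367967  0.20081447] [ 2.72901398e-01 -1.77414201e-04 -1.38953495e+00] 0.40648395150159683
([-0.7, 1.5, 60.8], [0.0, -0.0, -0.0])
```

>>> move_arm --series '[{"grip": 0.3,"xyz": [-0.5,1.5,25],"angular": [0,0,0]},{"grip": 0.3,"xyz": [-0.5,1.5,50],"angular": [0,0,0]},{"grip": 0.3,"xyz": [-0.5,1.5,62],"angular": [0,0,0]},{"grip": 0.3,"xyz": [-0.5,1.5,68],"angular": [0,0,0]},{"grip": 0.3,"xyz": [-0.5,1.5,73],"angular": [0,0,0]},{"grip": 0.3,"xyz": [-0.5,1.5,77],"angular": [0,0,0]},{"grip": 0.3,"xyz": [-0.5,1.5,79],"angular": [0,0,0]},{"grip": 0.3,"xyz": [-0.5,1.5,79],"angular": [0,0,0]},{"grip": 0.3,"xyz": [-0.5,1.5,79],"angular": [0,0,0]}]'

```text
time_s: 16.0
tcp_pos: [0.537, -0.001, 0.1222]
ee_rot: [[-0.985, -0.175, 0.001], [-0.175, 0.985, 0.0], [-0.001, 0.0, -1.0]]
wrist_force: [-0.7, 0.7, -1.6]
gripper_width: 0.407
gripper_force: 30.0
```

>>> move_arm --series '[{"grip": 0.3,"xyz": [0,0,1],"angular": [0,0,0]},{"grip": 0.3,"xyz": [0,0,1],"angular": [0,0,0]}]'

```text
time_s: 16.2
tcp_pos: [0.5367, -0.0011, 0.1209]
ee_rot: [[-0.985, -0.175, 0.0], [-0.175, 0.985, 0.0], [-0.0, 0.0, -1.0]]
wrist_force: [-0.4, -0.5, -1.9]
gripper_width: 0.403
gripper_force: 30.0
```

Not in contact yet: the target is about 0.119.

>>> move_arm --series '[{"grip": 0.3,"xyz": [0,0,1],"angular": [0,0,0]},{"grip": 0.3,"xyz": [0,0,2],"angular": [0,0,0]},{"grip": 0.3,"xyz": [0,0,2],"angular": [0,0,0]}]'

```text
time_s: 16.5
tcp_pos: [0.5368, -0.0011, 0.1188]
ee_rot: [[-0.985, -0.175, -0.0], [-0.175, 0.985, 0.0], [0.0, 0.0, -1.0]]
wrist_force: [-0.1, -0.6, -2.2]
gripper_width: 0.405
gripper_force: 30.0
```

>>> move_arm --series '[{"grip": 0.3,"xyz": [0,0,0.5],"angular": [0,0,0]},{"grip": 0.3,"xyz": [0,0,1],"angular": [0,0,0]},{"grip": 0.3,"xyz": [0,0,1],"angular": [0,0,0]}]'

```text
time_s: 16.8
tcp_pos: [0.5371, -0.0011, 0.1187]
ee_rot: [[-0.985, -0.175, 0.001], [-0.175, 0.985, -0.0], [-0.001, -0.0, -1.0]]
wrist_force: [-2.4, -0.4, 5.5]
gripper_width: 0.407
gripper_force: 30.1
```

Contact: the wrist force is +5.5 N and the height matches the nested pose. I'll release, rise and look.

>>> move_arm --series '[{"grip": 0.42,"xyz": [0,0,0],"angular": [0,0,0]},{"grip": 0.5,"xyz": [0,0,0],"angular": [0,0,0]},{"grip": 0.7,"xyz": [0,0,0],"angular": [0,0,0]},{"grip": 0.8,"xyz": [0,0,0],"angular": [0,0,0]},{"grip": 0.8,"xyz": [0,0,-20],"angular": [0,0,0]},{"grip": 0.8,"xyz": [0,0,-60],"angular": [0,0,0]},{"grip": 0.8,"xyz": [0,0,-105],"angular": [0,0,0]},{"grip": 0.8,"xyz": [0,0,-120],"angular": [0,0,0]},{"grip": 0.8,"xyz": [0,0,-120],"angular": [0,0,0]}]'

```text
time_s: 17.7
tcp_pos: [0.5382, -0.0008, 0.2407]
ee_rot: [[-0.985, -0.175, 0.006], [-0.175, 0.985, 0.002], [-0.007, 0.001, -1.0]]
wrist_force: [0.1, -1.2, -0.0]
gripper_width: 0.8
gripper_force: 0.0
```

Run:
```python
from h import *
s=r.sense();c=r.capture('wrist');im=c['img'].copy()
C=pol(.086,100.5);ang=np.linspace(0,2*np.pi,40,endpoint=False)
for rad,z in((.044,.088),(.0175,.122)):
    for q in wproj(c,s,[[C[0]+rad*np.cos(a),C[1]+rad*np.sin(a),z] for a in ang]): cv2.circle(im,tuple(int(t) for t in q),1,(255,0,255),-1)
cv2.imwrite('pics/w5.png',im[:,:,::-1])
print(s['tcp_pos'],step([*pol(.11,-80),.2],10))
```

```text
[ 0.53820491 -0.00082492  0.24070764] ([-0.5, -197.6, 38.3], [-0.001, 0.002, -1.57])
```

View pics/w5.png

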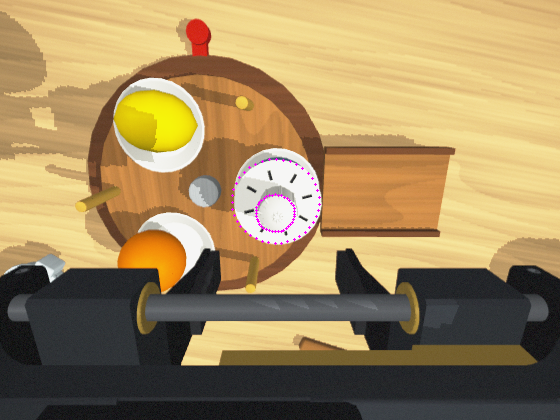

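The reamer is nested level: its flange matches the predicted nested outline at (277,201). Both fruits are in their dishes. Next I'll go to post b at (82,205), opposite the juicer, to turn the stand +90°.

>>> move_arm --series '[{"grip": 0.5,"xyz": [0,-40,0],"angular": [0,0,-0.3]},{"grip": 0.4,"xyz": [0,-80,0],"angular": [0,0,-0.6]},{"grip": 0.4,"xyz": [0,-120,10],"angular": [0,0,-0.9]},{"grip": 0.4,"xyz": [0,-160,20],"angular": [0,0,-1.2]},{"grip": 0.4,"xyz": [0,-197,38],"angular": [0,0.002,-1.57]},{"grip": 0.4,"xyz": [0,-197,38],"angular": [0,0.002,-1.57]},{"grip": 0.4,"xyz": [0,-197,38],"angular": [0,0.002,-1.57]},{"grip": 0.4,"xyz": [0,-197,38],"angular": [0,0.002,-1.57]},{"grip": 0.4,"xyz": [0,-197,38],"angular": [0,0.002,-1.57]},{"grip": 0.4,"xyz": [0,-197,38],"angular": [0,0.002,-1.57]}]'

```text
time_s: 18.75
tcp_pos: [0.57, -0.195, 0.197]
ee_rot: [[0.093, -0.996, -0.006], [-0.996, -0.093, -0.0], [-0.0, 0.006, -1.0]]
wrist_force: [-0.4, -1.4, -0.3]
gripper_width: 0.403
gripper_force: 0.0
```

>>> move_arm --series '[{"grip": 0.4,"xyz": [0,0,0],"angular": [0,0,-0.01]},{"grip": 0.4,"xyz": [0,0,0],"angular": [0,0,-0.01]},{"grip": 0.4,"xyz": [0,0,0],"angular": [0,0,-0.01]}]'

```text
time_s: 19.05
tcp_pos: [0.5708, -0.195, 0.1988]
ee_rot: [[0.095, -0.995, -0.003], [-0.995, -0.095, -0.001], [0.001, 0.003, -1.0]]
wrist_force: [-0.0, 0.2, 1.0]
gripper_width: 0.399
gripper_force: 0.0
```

Run:
```python
from h import *
s=r.sense();print(s['tcp_pos'],s['joints'],step([*pol(.11,-79.8),.1],10.2))
c=r.capture('wrist');P=[*pol(.11,-79.8),.092];q=wproj(c,s,P)[0];print(q)
hsv=cv2.cvtColor(c['img'],cv2.COLOR_RGB2HSV).astype(int);x,y=q.round().astype(int)
sub=hsv[y-20:y+21,x-20:x+21];m=(sub[...,0]>17)&(sub[...,0]<30)&(sub[...,1]>150)&(sub[...,2]>150);print(blobs(m,15))
```

```text
[ 0.57081966 -0.19499095  0.1987945 ] [ -3.46814924  22.14266179  -6.74269059   0.07033553 -61.27071454
   8.90897204] ([0.4, -1.9, 98.8], [0.003, -0.001, -0.082])
[275.39319554 219.08039141]
[(np.int32(130), array([19.2, 22.2]), array([13, 16, 13, 13], dtype=int32))]
```

>>> move_arm --series '[{"grip": 0.4,"xyz": [0,-2,0],"angular": [0.002,0,-0.08]},{"grip": 0.4,"xyz": [0,-2,35],"angular": [0.002,0,-0.08]},{"grip": 0.4,"xyz": [0,-2,70],"angular": [0.002,0,-0.08]},{"grip": 0.4,"xyz": [0,-2,97],"angular": [0.002,0,-0.08]},{"grip": 0.4,"xyz": [0,-2,97],"angular": [0.002,0,-0.08]},{"grip": 0.2,"xyz": [0,-2,97],"angular": [0.002,0,-0.08]},{"grip": 0.2,"xyz": [0,-2,97],"angular": [0.002,0,-0.08]},{"grip": 0.2,"xyz": [0,-2,97],"angular": [0.002,0,-0.08]}]'

```text
time_s: 19.9
tcp_pos: [0.5742, -0.1952, 0.1047]
ee_rot: [[0.177, -0.984, 0.004], [-0.984, -0.177, -0.001], [0.002, -0.004, -1.0]]
wrist_force: [0.7, -0.7, -0.5]
gripper_width: 0.238
gripper_force: 0.0
```

```bash
python3 arc.py -79.8 -39.8 10 .1
```

```text
[ 0.5742 -0.1952  0.1047] 0.23794885009809616 [ 0.7 -0.7 -0.5]
[-0.0, -6.0, 5.0] -0.07
[-1.0, -14.0, 5.0] -0.14
[-3.0, -21.0, 5.0] -0.21
[-4.0, -29.0, 5.0] -0.28
[-7.0, -36.0, 5.0] -0.35
[-10.0, -43.0, 5.0] -0.42
[-13.0, -50.0, 5.0] -0.49
[-17.0, -57.0, 5.0] -0.56
[-21.0, -63.0, 5.0] -0.63
[-26.0, -69.0, 5.0] -0.7
```

>>> move_arm --series '[{"grip": 0.2,"xyz": [0,-2.9,0],"angular": [0,0,-0.026]},{"grip": 0.2,"xyz": [-0.3,-7.7,0],"angular": [0,0,-0.07]},{"grip": 0.2,"xyz": [-0.9,-14.4,0],"angular": [0,0,-0.131]},{"grip": 0.2,"xyz": [-2.2,-21.9,0],"angular": [0,0,-0.201]},{"grip": 0.2,"xyz": [-4,-29.4,0],"angular": [0,0,-0.271]},{"grip": 0.2,"xyz": [-6.3,-36.7,0],"angular": [0,0,-0.34]},{"grip": 0.2,"xyz": [-9.1,-43.9,0],"angular": [0,0,-0.41]},{"grip": 0.2,"xyz": [-12.4,-50.8,0],"angular": [0,0,-0.48]},{"grip": 0.2,"xyz": [-16.2,-57.5,0],"angular": [0,0,-0.55]},{"grip": 0.2,"xyz": [-20.4,-63.9,0],"angular": [0,0,-0.62]}]'

```text
time_s: 20.9
tcp_pos: [0.632, -0.1638, 0.1033]
ee_rot: [[0.718, -0.696, -0.001], [-0.696, -0.718, -0.001], [0.001, 0.001, -1.0]]
wrist_force: [-1.9, -1.8, 1.5]
gripper_width: 0.201
gripper_force: 1.0
```

>>> move_arm --series '[{"grip": 0.2,"xyz": [-0.3,-7.7,0],"angular": [0,0,-0.07]},{"grip": 0.2,"xyz": [-1.1,-15.3,0],"angular": [0,0,-0.14]},{"grip": 0.2,"xyz": [-2.4,-22.9,0],"angular": [0,0,-0.209]},{"grip": 0.2,"xyz": [-4.3,-30.3,0],"angular": [0,0,-0.279]},{"grip": 0.2,"xyz": [-6.6,-37.6,0],"angular": [0,0,-0.349]},{"grip": 0.2,"xyz": [-9.5,-44.7,0],"angular": [0,0,-0.419]},{"grip": 0.2,"xyz": [-12.9,-51.6,0],"angular": [0,0,-0.489]},{"grip": 0.2,"xyz": [-16.7,-58.3,0],"angular": [0,0,-0.559]},{"grip": 0.2,"xyz": [-21,-64.7,0],"angular": [0,0,-0.628]},{"grip": 0.2,"xyz": [-25.7,-70.7,0],"angular": [0,0,-0.698]}]'

```text
time_s: 21.9
tcp_pos: [0.6634, -0.0954, 0.1034]
ee_rot: [[0.997, -0.071, 0.001], [-0.071, -0.997, -0.002], [0.001, 0.002, -1.0]]
wrist_force: [-0.6, -2.0, 0.1]
gripper_width: 0.202
gripper_force: 1.0
```

```bash
python3 arc.py -4 10 7 .1
```

```text
[ 0.6634 -0.0954  0.1034] 0.20208985527097975 [-0.6 -2.   0.1]
[-1.0, -5.0, 3.0] -0.04
[-1.0, -8.0, 3.0] -0.07
[-1.0, -12.0, 3.0] -0.11
[-2.0, -16.0, 3.0] -0.14
[-2.0, -20.0, 3.0] -0.18
[-3.0, -24.0, 3.0] -0.21
[-4.0, -27.0, 3.0] -0.25
```

>>> move_arm --series '[{"grip": 0.2,"xyz": [-0.3,-7,0],"angular": [0,0,-0.06]},{"grip": 0.2,"xyz": [-1,-14,0],"angular": [0,0,-0.13]},{"grip": 0.2,"xyz": [-2.3,-20,0],"angular": [0,0,-0.19]},{"grip": 0.2,"xyz": [-3,-24.5,0],"angular": [0,0,-0.23]},{"grip": 0.2,"xyz": [-3.5,-27,0],"angular": [0,0,-0.25]},{"grip": 0.2,"xyz": [-3.5,-27,0],"angular": [0,0,-0.25]},{"grip": 0.1,"xyz": [-3.5,-27,0],"angular": [0,0,-0.25]},{"grip": 0.1,"xyz": [-3.5,-27,0],"angular": [0,0,-0.25]},{"grip": 0.1,"xyz": [-3.5,-27,0],"angular": [0,0,-0.25]},{"grip": 0.1,"xyz": [-3.5,-27,0],"angular": [0,0,-0.25]}]'

```text
time_s: 22.9
tcp_pos: [0.6623, -0.0682, 0.1031]
ee_rot: [[0.985, 0.174, 0.002], [0.174, -0.985, -0.001], [0.002, 0.002, -1.0]]
wrist_force: [1.3, -2.1, 1.7]
gripper_width: 0.124
gripper_force: 30.0
```

Run:
```python
from h import *
s=r.sense();print(s['wrist_force'],s['gripper_force'],np.degrees(np.arctan2(*(s['tcp_pos'][:2]-A)[::-1])),step([*pol(.11,10),.1],100))
```

```text
[ 1.34111358 -2.12594458  1.71162602] 30.000359416007996 9.751803266675598 ([-0.9, -0.5, 3.1], [0.002, -0.002, 0.0])
```

Post b is at 9.8°, against a target of 10°. I'll release, back off well clear, and look at the whole scene.

>>> move_arm --series '[{"grip": 0.3,"xyz": [0,0,0],"angular": [0,0,0]},{"grip": 0.4,"xyz": [0,0,0],"angular": [0,0,0]},{"grip": 0.4,"xyz": [0,0,-30],"angular": [0,0,0]},{"grip": 0.4,"xyz": [0,0,-75],"angular": [0,0,0]},{"grip": 0.4,"xyz": [0,0,-120],"angular": [0,0,0]},{"grip": 0.4,"xyz": [0,-40,-150],"angular": [0,0,0]},{"grip": 0.4,"xyz": [0,-90,-150],"angular": [0,0,0]},{"grip": 0.4,"xyz": [0,-140,-150],"angular": [0,0,0]},{"grip": 0.4,"xyz": [0,-190,-150],"angular": [0,0,0]},{"grip": 0.4,"xyz": [0,-240,-150],"angular": [0,0,0]}]'

```text
time_s: 23.9
tcp_pos: [0.6187, 0.1706, 0.2522]
ee_rot: [[0.985, 0.174, -0.0], [0.174, -0.985, -0.001], [-0.001, 0.001, -1.0]]
wrist_force: [1.4, 0.7, -0.2]
gripper_width: 0.401
gripper_force: 0.0
```

>>> move_arm --series '[{"grip": 0.4,"xyz": [0,-50,0],"angular": [0,0,0]},{"grip": 0.4,"xyz": [0,-80,0],"angular": [0,0,0]},{"grip": 0.4,"xyz": [0,-80,0],"angular": [0,0,0]}]'

```text
time_s: 24.2
tcp_pos: [0.6045, 0.2515, 0.2513]
ee_rot: [[0.984, 0.179, -0.001], [0.179, -0.984, -0.001], [-0.001, 0.0, -1.0]]
wrist_force: [-0.5, 0.5, 0.2]
gripper_width: 0.403
gripper_force: 0.0
```

Run:
```python
from h import *
t=r.capture('top');c=r.capture('scene')
a=t['img'][140:280,225:365].copy();
for P in([*pol(.085,-170),.088],): 
    for q in proj(t,[[P[0]+.044*np.cos(x),P[1]+.044*np.sin(x),P[2]] for x in np.linspace(0,6.28,13)]): a[int(round(q[1]))-140,int(round(q[0]))-225]=(255,0,255)
b=c['img'][150:290,180:320]
f=lambda i:cv2.resize(i,(400,400),interpolation=cv2.INTER_CUBIC)
cv2.imwrite('pics/f.png',np.hstack([f(a),f(b)])[:,:,::-1])
```

```text
(no output)
```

View pics/f.png

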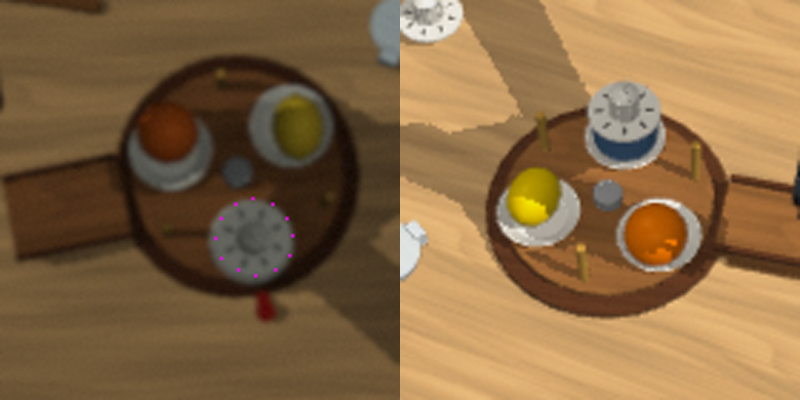

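The final view shows the juicer level at (252,238), in line with the axle at (237,172) and the pointer at (265,305). Both fruits are in their dishes. I'll hand in.

```bash
python3 -c "
from station import r
print(r.finish_job())"
```

```text
the job is handed in; nothing more can be done
None
```

I've handed the job in at about 24 s. The blue cup sits level in its dish with the white reamer nested on its rim, the juicer is at the front in line with the red pointer, and both fruits are still in their dishes. I never touched the jar, squeezer or scraper.

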